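# Click the shelf stop home and park the key bowl against it

## Robot

A 6-joint arm with a two-finger parallel gripper is mounted at the origin on the work surface. World frame = base frame: x ahead of the robot, y to its left, z up, the work surface at z = 0. Lengths are in m, angles in rad, forces in N, time in s.
With the tool pointing down it reaches from about 0.35 to 0.85 m from the base axis. Payload 8.1 kg.
Tool frame: the origin (TCP) lies at the very end of the fingers, on their centre line; the grasp point (between the pads) lies 19 mm behind it; z points along the fingers, y is the line along which they close (so a half turn about z gives the same grasp; the last joint's range is limited). The gripper opens to 93 mm and grips with 3 to 60 N. Pads are 15 mm wide; open, the fingers measure 128 mm over their backs; the gripper's body (75 mm by 188 mm) begins 65 mm behind the grasp point.
Start: joints at [-1.408, 0.13, 1.488, -0, 1.523, -0.085], TCP at [0.147, -0.582, 0.219] pointing down, gripper open.
Joint ranges: [-2.96, 2.96], [-0.89, 2.26], [0.02, 2.5], [-1.34, 4.48], [0, 2.73], [-2.66, 2.66]. Speed limits (rad/s): [2.39, 2.39, 2.79, 3.14, 3.14, 3.14].

## Interface

Orientations are given as a rotation vector (axis times angle).
In Python, from plant import monitor, eyes, ticket gives the robot as it stands.
- The arm moves only by the tool arm_command, never from a script. Its argument "deltas" is a list that holds one entry, the list of rows, each a list of 6 numbers: the shift along the world's x, y, z in cm, then the turn, a rotation vector about the world's x, y, z in degrees. In form: [[[tx, ty, tz, rx, ry, rz], ...]]. A call has 1 to 12 rows; each row shifts and turns the commanded pose from where the row before left it; what a row does not reach is not made up. A row lasts 1/12 s, in which the tool goes at most 41.7 mm and 7.16 degrees, less where a joint would pass 70% of its speed; a pose out of reach is approached as far as the arm can. A call is refused whole if a number of a shift passes 4.17 or a number of a turn 7.16, either way. A call with a gripper value outside its range is refused whole. "gripper" is the opening, from -1 (shut) to 1 (fully open), set as the call begins (left out, the last holds). The fingers move at their own pace and stop on an object; "squeeze" is the grip in N (left out, the last holds). Time passes only in rows, so rows that do not move let the fingers close. It gives the time, the measured TCP pose, the force, the opening and the grip force at its end, in the units of the state.
- monitor.read_state(): the state, without advancing time (a new reading comes with each control period).
- eyes.read_camera(name): name is "side" or "top"; returns the picture (480x640x3 uint8, blue, green, red); there is no depth.
- eyes.camera_model(name): a dict with "fx", "fy", "cx", "cy" (pixels), "k1" (the pictures are not rectified: a ray, as slopes to the right and down, at radius r is drawn at 1 + k1 r^2 times it, then the intrinsics apply), "rvec" (rotation vector, rad) and "tvec" (3), from world to camera coordinates, as OpenCV has them. Camera axes: x right, y down, z forward; pixel columns grow to the right and rows downward; lengths in m; the calibration is good to about 2 mm. A picture is of the moment at which its call begins. camera_model takes no time and is no camera call.
- ticket.close_job(): hands the job in; it is judged then, once.
The state is a dict: "t": time; "q": joint angles; "dq": joint speeds; "joint_torque": joint torques, N m; "tool_pos": TCP position; "orientation": TCP orientation; "force": force on the tool from outside, world axes, zero at the start; "wrist_torque": the same for the moment, N m; "opening": finger opening in m; "gripper_force": force on a finger pad.
Only numpy, scipy, OpenCV 4.12 (cv2) and the standard library are available. Lean on these libraries where they do the work, as an engineer would, in place of code of your own. Each camera call takes 0.05 s, during which the arm holds its last target. There are 200 camera calls.

## Task

Push the sliding stop along its rail, towards the bowl, until it clicks into the notch of the catch beside the rail. Then push the grey bowl along the shelf until it rests against the steel plate of the stop, leaving the stop clicked in its notch. Only push with the fingers: do not lift or tip the bowl, and leave the umbrella frame, the key and the bamboo case where they are.

Things in the scene. Friction and masses are not known exactly. Their poses are not given: they have to be found in the camera images.
- rail: Low steel rail fixed to the shelf, 30 mm wide, 400 long, 16 high, black end blocks 44 x 18 x 26 mm high. Origin: centre of its underside, on the shelf. Its y axis runs along it from the stop's starting end towards the bowl's end; its -x side looks to the robot. Place and yaw vary.
- stop (a joint): Stop's position along the rail's y, m: 0 at the rail's middle, range -0.16 to 0.16, growing towards the bowl. Starts negative, short of the catch. Sliding takes about 1 N, riding over either ridge of the catch 6 to 8 N; past a ridge's crest the resistance drops and the sprung ball draws the stop into the notch by itself (from about 6 mm away), where it has about 1.5 mm play each way.
- stop_face (a point): On the stop's upright steel plate: middle of its face towards the bowl (+y), 4 mm above the shelf, 90 mm from the rail's centre line on the robot's side; axes as the rail's. Plate: square to the rail, reaches 75 mm either way along x, 6 mm thick (the face to push is at y = -6 mm), z 4 to 70 mm over the shelf. Its black carriage on the rail: 44 x 44 mm, z 18 to 46 mm.
- stop_plunger (a point): Centre of the stop's spring-loaded steel ball (14 mm), under a short arm on the far (+x) side of the carriage, 36 mm from the rail's centre line, in line with the middle of the plate's thickness; axes as the rail's.
- catch_notch (a point): Middle of the catch's notch, at ball height; axes as the rail's. Catch: black block 30 x 46 x 12 mm high fixed beside the rail's far side, two round steel ridges across its top 10 mm before and after the notch, 12 mm thick, tops 20 mm above the shelf. The stop is clicked in when its ball sits between the ridges, at this y along the rail. Its place along the rail varies.
- bowl: Loose grey ceramic bowl, 92 mm across the foot, 110 mm across the rim, 45 mm high, about 0.35 kg, wall 5 mm. Origin: centre of its underside. Starts on the shelf near the rail's +y end, on the robot's side of the rail; pushed straight along the rail's -y it meets the plate.
- umbrella: Bystander: loose bare steel frame of a compact umbrella lying on the shelf, 250 mm long along its x, 38 mm thick, black handle. Origin under its middle, on the shelf.
- key: Bystander: loose bike lock key lying flat, green plastic head 30 mm across, 65 mm long along its x, 7 mm thick. Origin on the shelf, under the key.
- case: Bystander: loose bamboo case with sliding lid, 90 x 200 x 56 mm high, past the rail's -y end. Origin: centre of its underside.
Things that resemble listed ones, but are neither listed nor needed, are in the scene too. Several things look just like the bowl: the one meant starts nearest to the robot's base. Leave any pink look-alike of the part that bears catch_notch alone.

How it is judged:
On the way, in this order (a step that is already met when the one before it is completed fails the run):
1. the stop has clicked into the catch's notch (y of stop_plunger in the frame of catch_notch between -0.004 and 0.004 m), for 0.2 s.
2. the bowl rests against the plate of the stop, which is still in the notch (all of step 1 and y of bowl in the frame of stop_face between 0.05 and 0.06 m and x of bowl in the frame of stop_face between -0.075 and 0.075 m), for 0.2 s.
At the end, for the whole second after the job is handed in: The stop's plunger is within 4 mm of the notch's middle along the rail and still; the bowl stands upright on the shelf at rest, its side touching the stop's +y plate face or within 5 mm of it, its centre in front of the plate's length (75 mm either way of its middle) (all of step 2 and velocity of joint stop between -0.005 and 0.005 m/s and linear speed of bowl below 0.01 m/s and height (world z) of bowl below 0.004 m and angle between bowl's own z axis and vertical below 0.08 rad).
It fails at once if the bowl is lifted off the shelf (height (world z) of bowl above 0.012 m).
It fails at once if the bowl is tipped (angle between bowl's own z axis and vertical above 0.3 rad).
It fails at once if the umbrella frame is moved or lifted (distance of umbrella from where it was at the start of the episode above 0.015 m).
It fails at once if the key is moved or lifted (distance of key from where it was at the start of the episode above 0.015 m).
It fails at once if the bamboo case is moved or lifted (distance of case from where it was at the start of the episode above 0.015 m).
It also fails if it takes over 67 s, if anything falls off the work surface, if the arm or the gripper's body presses on something with over 40 N, if the wrist force passes 120 N, or if a joint passes its speed limit or range.

## Working session

There is one attempt and no reset: what is moved stays moved. The work goes in short steps, Python scripts to look and compute and a tool call to move; the robot and the scene stay as the last step left them, time stands still between calls to the robot, and variables do not carry over. Pictures are saved under pics/ and viewed, at most 10 in all, crops included, and the job is handed in when it is done.

Besides the shell and the picture viewer there is one more tool, called as a command line: name --argument value ..., lists and objects as JSON in quotes. arm_command: Moves the arm, as the interface text tells. Its arguments: {"type":"object","properties":{"deltas":{"type":"array"},"gripper":{"type":"number"},"squeeze":{"type":"number"}},"required":["deltas"]}

```bash
mkdir -p pics
cat > h.py <<'E'
import numpy as np, cv2
from plant import monitor, eyes, ticket
def snap(n,f):
    im=eyes.read_camera(n); cv2.imwrite('pics/'+f,im); return im
def ray(n,u,v):
    m=eyes.camera_model(n); K=np.array([[m['fx'],0,m['cx']],[0,m['fy'],m['cy']],[0,0,1]])
    p=cv2.undistortPoints(np.array([[[u,v]]],float),K,np.array([m['k1'],0,0,0,0.]))[0,0]
    return m,p
def inv(n,u,v,z):
    "pixel -> world at height z (true model: d=1+k1 r^2, as OpenCV)"
    m,p=ray(n,u,v); R=cv2.Rodrigues(np.array(m['rvec'],float))[0]; c=-R.T@np.array(m['tvec'],float)
    d=R.T@np.array([p[0],p[1],1]); return (c+d*(z-c[2])/d[2]).round(4)
def proj(n,P):
    m=eyes.camera_model(n); K=np.array([[m['fx'],0,m['cx']],[0,m['fy'],m['cy']],[0,0,1]])
    return cv2.projectPoints(np.array(P,float).reshape(-1,1,3),np.array(m['rvec'],float),np.array(m['tvec'],float),K,np.array([m['k1'],0,0,0,0.]))[0][:,0].round(1)
E
python3 - <<'E'
from h import *
snap('top','t1.png');snap('side','s1.png')
for n in('top','side'):print(eyes.camera_model(n))
s=monitor.read_state();print(s)
E
```

```text
{'fx': 535.0848937872989, 'fy': 535.0848937872989, 'cx': 317.4267676731871, 'cy': 242.31413548761714, 'k1': -0.024618252312727452, 'rvec': array([ 2.18421931, -2.12471762,  0.20644092]), 'tvec': array([-0.01834661,  0.53669312,  1.092558  ])}
{'fx': 550.9919254246254, 'fy': 550.9919254246254, 'cx': 321.7030718224609, 'cy': 240.35443258083006, 'k1': -0.16642290374818416, 'rvec': array([ 0.81219506, -2.30711628,  1.34173066]), 'tvec': array([0.4229913 , 0.21416437, 1.15730443])}
{'t': 0.1, 'q': array([-1.40842094e+00,  1.31084430e-01,  1.48918876e+00, -1.42978492e-05,
        1.52300229e+00, -8.53681474e-02]), 'dq': array([ 0.00013103, -0.00124105, -0.00215847, -0.00077889,  0.00100848,
        0.00223659]), 'joint_torque': array([ 1.35084530e-03, -5.61342430e+01, -4.93095231e+01,  7.70905288e-02,
        2.91571365e-02, -7.13321106e-05]), 'tool_pos': array([ 0.14708011, -0.58115295,  0.21768298]), 'orientation': array([-3.11585253e+00, -3.87953573e-01,  1.24104174e-04]), 'force': array([-0.59073534,  0.04455599,  0.80659671]), 'wrist_torque': array([ 0.02797896,  0.01332976, -0.03871554]), 'gripper_force': 0.0, 'opening': 0.09300896095796587}
```

View pics/t1.png

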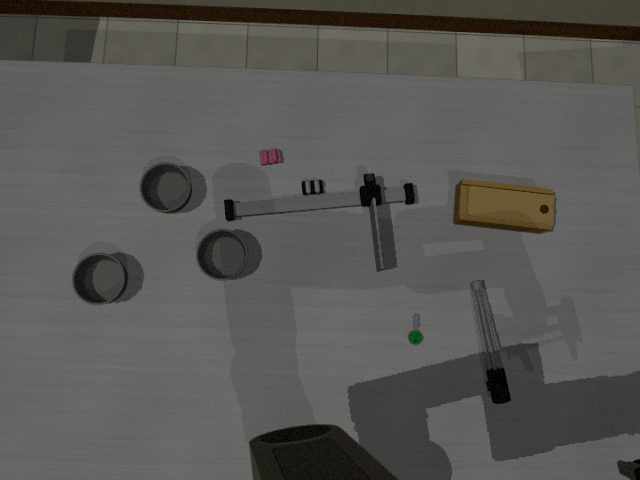

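View pics/s1.png

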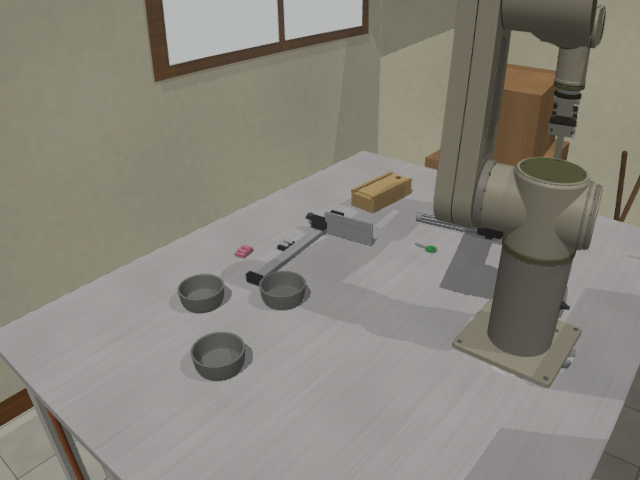

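Top view: bowls at (166,188), (222,254) and (100,279). The stop's carriage is at (371,190) with its plate running to (380,270). The black catch is at (313,187) and its pink look-alike at (271,157). The case is at (505,205), the key at (415,335) and the umbrella at (490,340). Next I check the bowls' distances and take a close crop.

Run:
```python
from h import *
im=cv2.imread('pics/t1.png')
cv2.imwrite('pics/c1.png',cv2.resize(im[140:300,190:430],None,fx=3.3,fy=3.3,interpolation=cv2.INTER_CUBIC))
for b in[(166,188),(222,254),(100,279)]:
    p=inv('top',*b,.04);print('bowl',p,np.hypot(*p[:2]))
a=inv('top',229.5,201,.026);a2=inv('top',231,219,.026);c=inv('top',408,184,.026);c2=inv('top',412,203,.026);print('ends',a,a2,c,c2)
print('plate',inv('top',380,270,.07),inv('top',372,205,.07),'catch',inv('top',313,187,.02))
print('key',inv('top',415,338,.0),inv('top',417,314,0),'umb',inv('top',477,281,.03),inv('top',499,400,.03),'case',inv('top',455,225,.05))
```

```text
bowl [0.6453 0.324  0.04  ] 0.7220720808894359
bowl [0.5064 0.1969 0.04  ] 0.5433328353780948
bowl [0.4463 0.4472 0.04  ] 0.6318002295029655
ends [0.6245 0.1889 0.026 ] [0.5848 0.1836 0.026 ] [ 0.676  -0.2007  0.026 ] [ 0.6333 -0.2094  0.026 ]
plate [ 0.4788 -0.1331  0.07  ] [ 0.6155 -0.1154  0.07  ] catch [0.6635 0.0086 0.02  ]
key [ 0.3411 -0.2207  0.    ] [ 0.3927 -0.2252  0.    ] umb [ 0.4653 -0.349   0.03  ] [ 0.2179 -0.3906  0.03  ] case [ 0.5823 -0.2971  0.05  ]
```

View pics/c1.png

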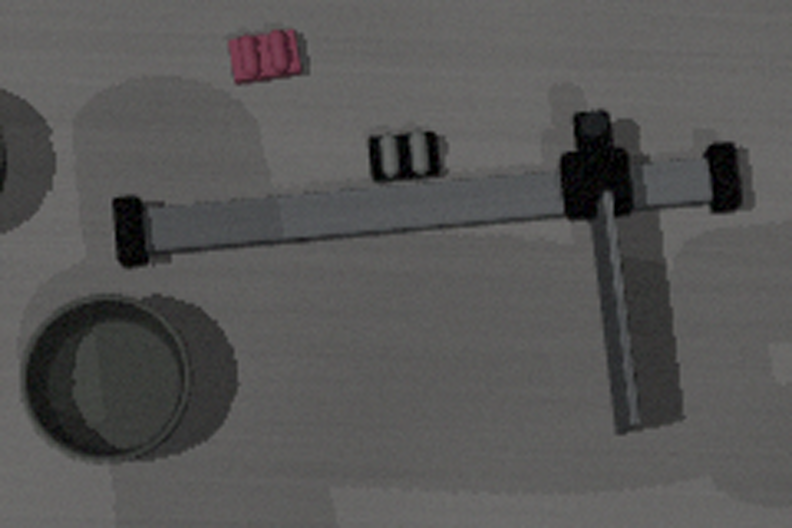

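Crop: the grey bowl nearest the base is centred at (222,254). The catch's ridges are at (307.9,187.6) and (317,186), so it is the black one and not the pink one. The plate's top edge runs from (374,198) to (381.5,268.5).

Run:
```python
from h import *
f=lambda x,y,z:inv('top',190+x/3.3,140+y/3.3,z)[:2]
A=f(130,230,.026);B=f(723,177,.026);print(A,B,np.linalg.norm(A-B))
ey=(A-B)/np.linalg.norm(A-B);ex=np.array([ey[1],-ey[0]]);O=(A+B)/2
print('yaw',np.degrees(np.arctan2(-ey[0],ey[1])),'ex',ex,'ey',ey,'O',O)
loc=lambda p:(np.array([(p-O)@ex,(p-O)@ey])).round(4)
for n,p in dict(notch=f(404,154.5,.018),ptop=f(606,192,.07),pbot=f(633,424,.07),pbotlow=f(618,432,.004),carr=f(595,183,.046),arm=f(593,128,.046),bowl=f(106,378,.045)).items():print(n,p,loc(p))
# bowl rim extents
for q in((21,378),(191,378),(106,293),(106,463)):print(f(*q,.045))
```

```text
[0.6052 0.1881] [ 0.6542 -0.2031] 0.3942568198522379
yaw 7.139436729774715 ex [0.99224663 0.12428447] ey [-0.12428447  0.99224663] O [ 0.6297 -0.0075]
notch [0.6644 0.0098] [0.0366 0.0129]
ptop [ 0.6303 -0.1187] [-0.0132 -0.1104]
pbot [ 0.482  -0.1369] [-0.1626 -0.11  ]
pbotlow [ 0.4839 -0.1371] [-0.1608 -0.1105]
carr [ 0.642  -0.1148] [-0.0011 -0.108 ]
arm [ 0.6791 -0.1131] [ 0.0359 -0.1109]
bowl [0.5045 0.1958] [-0.099   0.2173]
[0.5029 0.2495]
[0.5062 0.142 ]
[0.5594 0.1987]
[0.4505 0.193 ]
```

Travel is about 0.123 m along (-0.124, 0.992). Closing the gripper, I move above the spot behind the plate.

arm_command --deltas '[[[2.6,2.4,0,0,0,-0.6],[2.6,2.4,0,0,0,-0.6],[2.6,2.4,0,0,0,-0.6],[2.6,2.4,0,0,0,-0.6],[2.6,2.4,0,0,0,-0.6],[2.6,2.4,0,0,0,-0.6],[2.6,2.4,0,0,0,-0.6],[2.6,2.4,0,0,0,-0.6],[2.6,2.4,0,0,0,-0.6],[2.6,2.4,0,0,0,-0.6],[2.6,2.4,0,0,0,-0.6],[2.6,2.4,0,0,0,-0.5]]]' --gripper -1

```text
t: 1.1
tool_pos: [0.46, -0.2921, 0.2183]
orientation: [-3.135, -0.194, 0.001]
force: [0.4, -0.0, 0.5]
opening: 0.0176
gripper_force: 0.0
```

arm_command --deltas '[[[2.6,2.4,0,0,0,0],[2.6,2.4,0,0,0,0],[2.6,2.4,0,0,0,0],[2.6,2.4,0,0,0,0],[2.6,2.3,0,0,0,0],[0,0,0,0,0,0],[0,0,0,0,0,0]]]'

```text
t: 1.68
tool_pos: [0.5898, -0.1729, 0.2176]
orientation: [-3.135, -0.199, 0.002]
force: [-0.3, -0.8, 0.8]
opening: 0.0006
gripper_force: 0.0
```

arm_command --deltas '[[[0,0,-3,0,0,0],[0,0,-3,0,0,0],[0,0,-3,0,0,0],[0,0,-3,0,0,0],[0,0,-3,0,0,0],[0,0,-2.5,0,0,0],[0,0,-1.2,0,0,0],[0,0,0,0,0,0],[0,0,0,0,0,0]]]'

```text
t: 2.43
tool_pos: [0.5886, -0.1752, 0.0318]
orientation: [-3.135, -0.193, 0.001]
force: [0.2, -0.6, 0.5]
opening: 0.0009
gripper_force: 0.0
```

arm_command --deltas '[[[-0.1,0.8,0,0,0,0],[-0.1,0.8,0,0,0,0],[-0.1,0.8,0,0,0,0],[-0.1,0.8,0,0,0,0],[-0.1,0.8,0,0,0,0],[-0.1,0.8,0,0,0,0],[0,0,0,0,0,0]]]'

```text
t: 3.02
tool_pos: [0.5831, -0.1247, 0.0318]
orientation: [-3.135, -0.197, -0.0]
force: [-0.5, 0.6, -0.2]
opening: 0.0004
gripper_force: 0.0
```

arm_command --deltas '[[[-0.12,1,0,0,0,0],[-0.12,1,0,0,0,0],[-0.12,1,0,0,0,0],[-0.12,1,0,0,0,0],[-0.12,1,0,0,0,0],[-0.12,1,0,0,0,0],[-0.06,0.5,0,0,0,0],[0,0,0,0,0,0],[0,0,0,0,0,0]]]'

```text
t: 3.77
tool_pos: [0.5754, -0.0611, 0.0315]
orientation: [-3.135, -0.196, 0.0]
force: [-0.1, -0.3, -0.3]
opening: 0.0008
gripper_force: 0.0
```

Run:
```python
from h import *
im=snap('top','t2.png')
cv2.imwrite('pics/c2.png',cv2.resize(im[140:300,190:430],None,fx=3.3,fy=3.3,interpolation=cv2.INTER_CUBIC))
```

```text
(no output)
```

View pics/c2.png

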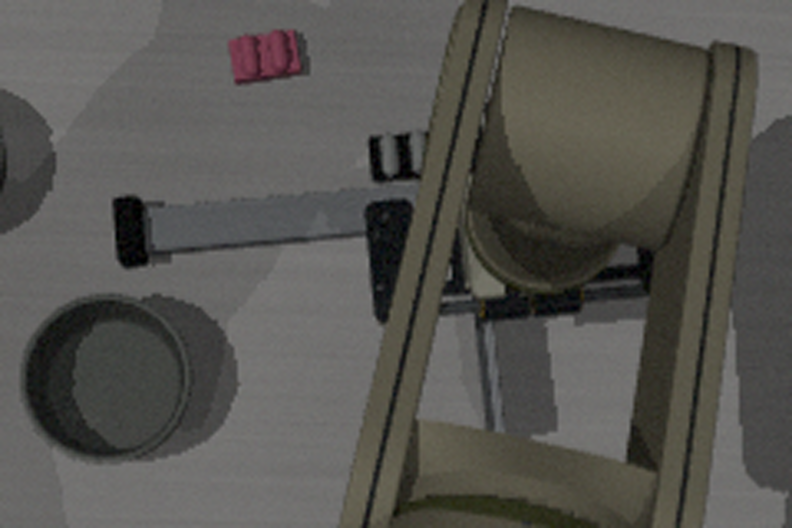

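The plate's top edge shows at crop (490,345) to (498,420). The arm hides the carriage.

Run:
```python
from h import *
ey=np.array([-0.12428,0.99225]);ex=np.array([ey[1],-ey[0]]);O=np.array([.6297,-.0075])
im=cv2.imread('pics/t2.png');g=im.mean(2).astype(int)
for v in(244,250,256,262,266):print(v,g[v,330:346])
for v,u in((345,490),(420,498)):
    p=inv('top',190+u/3.3,140+v/3.3,.07)[:2];print((p-O)@ex,(p-O)@ey)
t=monitor.read_state()['tool_pos'][:2];print('tcp',(t-O)@ex,(t-O)@ey)
```

```text
244 [101 100 102 102  74  50  54  90  96  99  67  72  68  69  73  73]
250 [ 98  99  96 100  92  66  52  53  98  95  82  72  70  71  70  72]
256 [100  98 100 101 100  95  54  56  66  97  92  56  68  72  68  72]
262 [115 114 111 100 100 101  80  53  58  88  99  97  71  70  70  72]
266 [112 113 111 111 111 102 100  50  53  62  99  92  70  70  72  70]
-0.10445639200000004 -0.02612081299999999
-0.15202384400000007 -0.026109071999999994
tcp -0.06058364610300388 -0.04685902451916076
```

arm_command --deltas '[[[-0.06,0.5,0,0,0,0],[-0.06,0.5,0,0,0,0],[-0.06,0.5,0,0,0,0],[-0.06,0.5,0,0,0,0],[-0.05,0.4,0,0,0,0],[-0.02,0.2,0,0,0,0],[0,0,0,0,0,0],[0,0,0,0,0,0]]]'

```text
t: 4.48
tool_pos: [0.5722, -0.0356, 0.0317]
orientation: [3.135, 0.195, -0.0]
force: [-0.9, -3.3, 0.8]
opening: 0.0002
gripper_force: 1.1
```

arm_command --deltas '[[[-0.02,0.2,0,0,0,0],[0,0,0,0,0,0],[0,0,0,0,0,0]]]'

```text
t: 4.73
tool_pos: [0.572, -0.0335, 0.0316]
orientation: [-3.135, -0.195, 0.0]
force: [-0.8, -1.7, 1.1]
opening: 0.0006
gripper_force: 1.2
```

arm_command --deltas '[[[-0.02,0.2,0,0,0,0],[0,0,0,0,0,0],[0,0,0,0,0,0]]]'

```text
t: 4.98
tool_pos: [0.5719, -0.0312, 0.0315]
orientation: [-3.135, -0.195, -0.0]
force: [-0.4, -0.7, 0.1]
opening: -0.0
gripper_force: 0.3
```

arm_command --deltas '[[[-0.02,0.2,0,0,0,0],[0,0,0,0,0,0],[0,0,0,0,0,0]]]'

```text
t: 5.23
tool_pos: [0.5717, -0.0292, 0.0316]
orientation: [-3.135, -0.195, -0.0]
force: [0.0, 0.0, 0.5]
opening: 0.0009
gripper_force: 0.0
```

arm_command --deltas '[[[-0.02,0.15,0,0,0,0],[0,0,0,0,0,0],[0,0,0,0,0,0]]]'

```text
t: 5.48
tool_pos: [0.5715, -0.028, 0.0316]
orientation: [-3.135, -0.195, -0.0]
force: [0.2, 0.2, -0.2]
opening: 0.0008
gripper_force: 0.0
```

Run:
```python
from h import *
im=snap('top','t3.png');g=im.mean(2).astype(int)
for v in(238,244,250,256,262,266):print(v,g[v,304:334])
t=monitor.read_state();ey=np.array([-0.12428,0.99225]);print('tcp',(t['tool_pos'][:2]-[.6297,-.0075])@ey,t['force'])
```

```text
238 [112 112 111 113 112 110 101 102 100 101  98  82  36  52  59  46  22  29
  33  34  35  46  48  44  56  56  72  69  73  72]
244 [109 111 110 108 109 111 103 100 101 101  99  96  68  53  98  96  80  70
  71  73  73  72  74  70  71  72  71  70  72  71]
250 [111 109 109 109 109 110 110  99  99  97 101  97  94  56  71  95  92  50
  69  68  70  70  70  70  70  70  70  67  70  68]
256 [107 109 111 109 112 109 110 110 100  99  96 102  97  72  59  99  95  98
  70  71  70  71  67  69  69  70  71  72  69  68]
262 [108 110 112 111 110 110 108 111 108 111 112  97  97  97  62  60  83  93
  68  73  71  69  69  71  72  70  73  70  70  69]
266 [107 110 106 108 110 112 109 109 109 109 107 104 100  97  76  60 105  97
  94  70  67  71  67  70  69  70  69  66  72  68]
tcp -0.01317553434801103 [-0.16750998  0.16259224  0.20362596]
```

The force fell to zero and the plate moved about 39 mm on its own past the finger, so the stop seems clicked in. I back off, rise, and go above the bowl's far side, turning the tool 90°.

arm_command --deltas '[[[0.12,-1,0,0,0,0],[0.12,-1,0,0,0,0],[0.12,-1,0,0,0,0],[0,0,3,0,0,0],[0,0,3,0,0,0],[0,0,3,0,0,0],[0,0,3,0,0,0],[0,0,0,0,0,7],[0,0,0,0,0,7]]]'

```text
t: 6.28
tool_pos: [0.5772, -0.0599, 0.1551]
orientation: [3.085, 0.581, 0.008]
force: [0.5, 0.1, -0.7]
opening: 0.0003
gripper_force: 0.0
```

arm_command --deltas '[[[-0.7,3,0,0,0,7],[-0.7,3,0,0,0,7],[-0.7,3,0,0,0,7],[-0.7,3,0,0,0,7],[-0.7,3,0,0,0,7],[-0.7,3,0,0,0,7],[-0.7,3,0,0,0,7],[-0.7,3,0,0,0,7],[-0.7,3,0,0,0,7],[-0.7,3,0,0,0,7],[-0.7,3,0,0,0,6],[0,0,0,0,0,0]]]' --gripper 0.3

```text
t: 7.28
tool_pos: [0.4972, 0.2755, 0.1518]
orientation: [-2.068, -2.363, -0.002]
force: [0.5, 0.5, -1.2]
opening: 0.0606
gripper_force: 0.0
```

Run:
```python
from h import *
im=snap('top','t4.png')
cv2.imwrite('pics/c4.png',cv2.resize(im[140:300,190:430],None,fx=3.3,fy=3.3,interpolation=cv2.INTER_CUBIC))
s=monitor.read_state();print(s['q'],s['tool_pos'])
```

```text
[4.11584180e-01 8.48885930e-02 1.66045434e+00 2.83343587e-04
 1.39612659e+00 2.84160178e-01] [0.49787249 0.27330962 0.15164557]
```

View pics/c4.png

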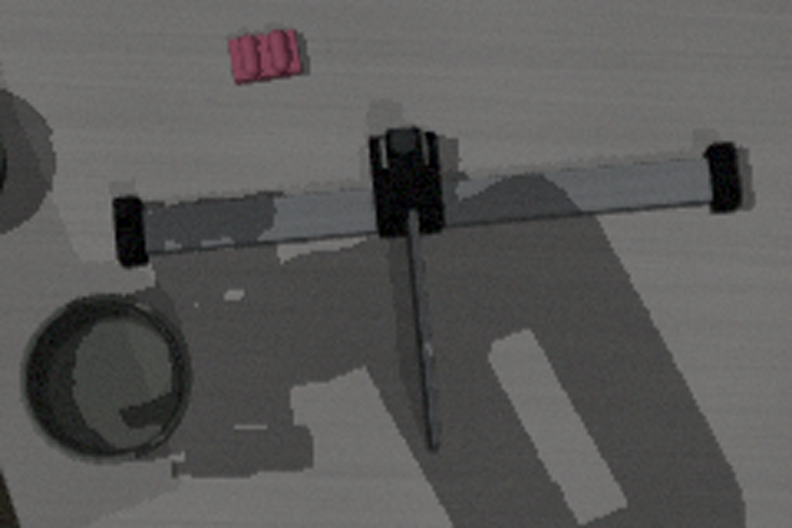

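The ball arm now sits between the two ridges at crop (402,140), so the stop is clicked in. The bowl hasn't moved, with its centre at crop (106,378). I lower the fingers and push.

arm_command --deltas '[[[-0.3,0,-3,0,0,0],[0,0,-3,0,0,0],[0,0,-3,0,0,0],[0,0,-2,0,0,0],[0,0,-1.5,0,0,0],[0,0,-0.7,0,0,0],[0,0,0,0,0,0],[0,0,0,0,0,0]]]'

```text
t: 8.0
tool_pos: [0.4958, 0.2709, 0.02]
orientation: [2.082, 2.353, -0.0]
force: [0.0, -0.4, 0.2]
opening: 0.0603
gripper_force: 0.0
```

arm_command --deltas '[[[0.12,-1,0,0,0,0],[0.06,-0.5,0,0,0,0],[0.06,-0.5,0,0,0,0],[0.06,-0.5,0,0,0,0],[0.06,-0.5,0,0,0,0],[0.06,-0.5,0,0,0,0],[0.06,-0.5,0,0,0,0],[0.06,-0.5,0,0,0,0],[0.06,-0.5,0,0,0,0],[0,0,0,0,0,0]]]'

```text
t: 8.83
tool_pos: [0.5019, 0.2216, 0.0205]
orientation: [2.08, 2.354, 0.003]
force: [0.6, 2.1, 1.9]
opening: 0.0603
gripper_force: 1.3
```

Run:
```python
from h import *
im=snap('top','t5.png')
cv2.imwrite('pics/c5.png',cv2.resize(im[140:300,190:430],None,fx=3.3,fy=3.3,interpolation=cv2.INTER_CUBIC))
s=monitor.read_state();ey=np.array([-0.12428,0.99225]);ex=np.array([ey[1],-ey[0]]);d=s['tool_pos'][:2]-[.6297,-.0075];print(s['tool_pos'],d@ex,d@ey,s['force'])
```

```text
[0.50176046 0.22163579 0.02028353] -0.09847101263302266 0.24326031225431435 [0.45564169 1.45800101 1.94724457]
```

View pics/c5.png

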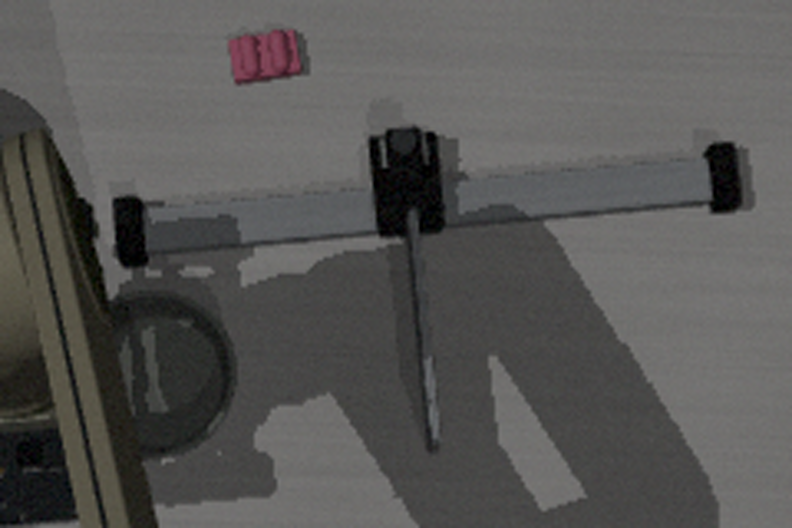

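The bowl is sliding straight: its leading rim is at crop (236,370) and the stop is still in the notch. I compute what remains.

Run:
```python
from h import *
ey=np.array([-0.12428,0.99225]);ex=np.array([ey[1],-ey[0]]);O=np.array([.6297,-.0075])
for q in((236,370),(191,375)):
    d=inv('top',190+q[0]/3.3,140+q[1]/3.3,.045)[:2]-O;print(d@ex,d@ey)
```

```text
-0.10162586400000004 0.134876028
-0.10206531200000003 0.163553048
```

arm_command --deltas '[[[0.07,-0.6,0,0,0,0],[0.12,-1,0,0,0,0],[0.12,-1,0,0,0,0],[0.12,-1,0,0,0,0],[0.12,-1,0,0,0,0],[0.12,-1,0,0,0,0],[0.12,-1,0,0,0,0],[0.12,-1,0,0,0,0],[0.09,-0.8,0,0,0,0],[0.07,-0.6,0,0,0,0],[0.05,-0.4,0,0,0,0],[0,0,0,0,0,0]]]'

```text
t: 9.88
tool_pos: [0.5126, 0.1276, 0.02]
orientation: [2.08, 2.354, 0.001]
force: [0.5, 2.1, 2.4]
opening: 0.0605
gripper_force: 1.4
```

arm_command --deltas '[[[0.05,-0.4,0,0,0,0],[0.05,-0.4,0,0,0,0],[0.04,-0.3,0,0,0,0],[0.02,-0.2,0,0,0,0],[0,0,0,0,0,0],[0,0,0,0,0,0]]]'

```text
t: 10.38
tool_pos: [0.514, 0.1152, 0.0199]
orientation: [2.079, 2.355, 0.001]
force: [0.1, 4.1, 4.2]
opening: 0.0603
gripper_force: 2.3
```

Run:
```python
from h import *
im=snap('top','t6.png')
cv2.imwrite('pics/c6.png',cv2.resize(im[140:300,190:430],None,fx=3.3,fy=3.3,interpolation=cv2.INTER_CUBIC))
s=monitor.read_state();ey=np.array([-0.12428,0.99225]);ex=np.array([ey[1],-ey[0]]);d=s['tool_pos'][:2]-[.6297,-.0075];print(s['tool_pos'],d@ex,d@ey,s['force'])
```

```text
[0.51399351 0.11517745 0.01982712] -0.09956341301073846 0.13610670080220977 [0.56689584 3.84323113 3.68292823]
```

View pics/c6.png

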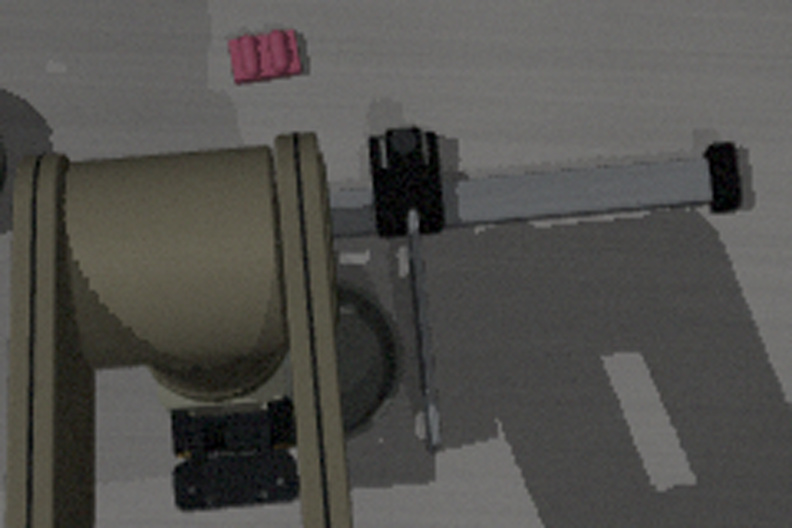

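Gap to the plate is about 12 mm, and the stop is still in the notch. I continue in small steps.

arm_command --deltas '[[[0.04,-0.3,0,0,0,0],[0.04,-0.3,0,0,0,0],[0.02,-0.2,0,0,0,0],[0,0,0,0,0,0],[0,0,0,0,0,0]]]'

```text
t: 10.85
tool_pos: [0.515, 0.1071, 0.0198]
orientation: [2.079, 2.355, 0.001]
force: [-0.2, 4.9, 4.4]
opening: 0.0603
gripper_force: 2.5
```

arm_command --deltas '[[[0.02,-0.15,0,0,0,0],[0,0,0,0,0,0],[0,0,0,0,0,0]]]'

```text
t: 11.1
tool_pos: [0.5151, 0.1057, 0.0198]
orientation: [-2.079, -2.355, -0.001]
force: [0.3, 5.7, 4.3]
opening: 0.0603
gripper_force: 2.9
```

Run:
```python
from h import *
im=snap('side','s7.png')
p=proj('side',[.59,.05,.03])[0].astype(int);print(p)
x,y=p-[60,45];cv2.imwrite('pics/c7.png',cv2.resize(im[y:y+90,x:x+120],None,fx=6,fy=6,interpolation=cv2.INTER_CUBIC))
s=monitor.read_state();ey=np.array([-0.12428,0.99225]);d=s['tool_pos'][:2]-[.6297,-.0075];print(d@ey,s['force'])
im=snap('top','t7.png');g=im.mean(2).astype(int)
for v in(246,252,258):print(v,g[v,300:326])
```

```text
[296 251]
0.1265878170725875 [-0.65478724  5.95830067  4.46016588]
246 [45 45 48 41 45 45 42 41 33 38 21 18 20 16 30 41 32 35 68 61 67 68 67 66
 68 68]
252 [40 43 44 46 43 32 36 34 33 38 32 17 15 26 34 44 41 31 33 67 59 57 71 67
 69 69]
258 [37 34 34 37 33 38 31 36 38 26 20 26 33 47 47 59 57 53 39 82 96 95 53 67
 67 71]
```

View pics/c7.png

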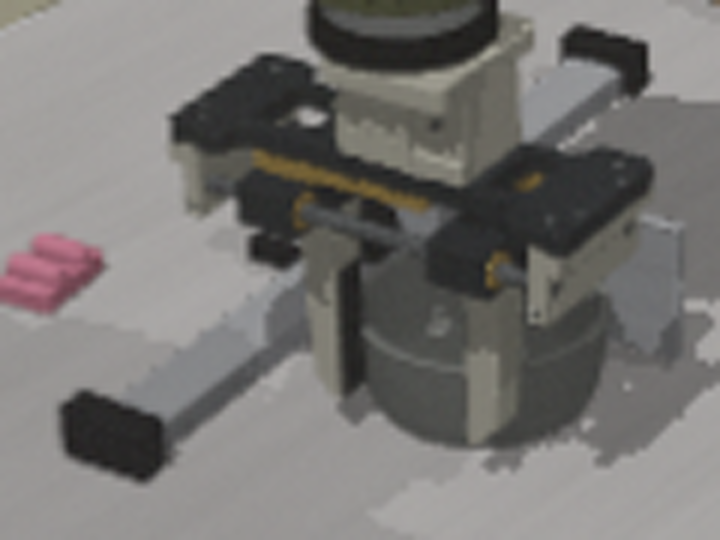

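The force is near 6 N and the plate hasn't moved. I back off and measure with a clear view.

arm_command --deltas '[[[-0.06,0.5,0,0,0,0],[-0.12,1,0,0,0,0],[-0.12,1,0,0,0,0],[-0.24,2,0,0,0,0],[-0.36,3,0,0,0,0],[-0.36,3,0,0,0,0],[-0.36,3,0,0,0,0],[-0.36,3,0,0,0,0],[0,0,0,0,0,0]]]'

```text
t: 11.95
tool_pos: [0.4938, 0.2755, 0.0195]
orientation: [-2.075, -2.358, -0.002]
force: [-0.3, 0.0, -0.1]
opening: 0.0603
gripper_force: 0.0
```

Run:
```python
from h import *
im=snap('top','t8.png')
cv2.imwrite('pics/c8.png',cv2.resize(im[170:290,250:410],None,fx=5,fy=5,interpolation=cv2.INTER_CUBIC))
print(monitor.read_state()['tool_pos'])
```

```text
[0.4940864  0.27321069 0.01930593]
```

View pics/c8.png

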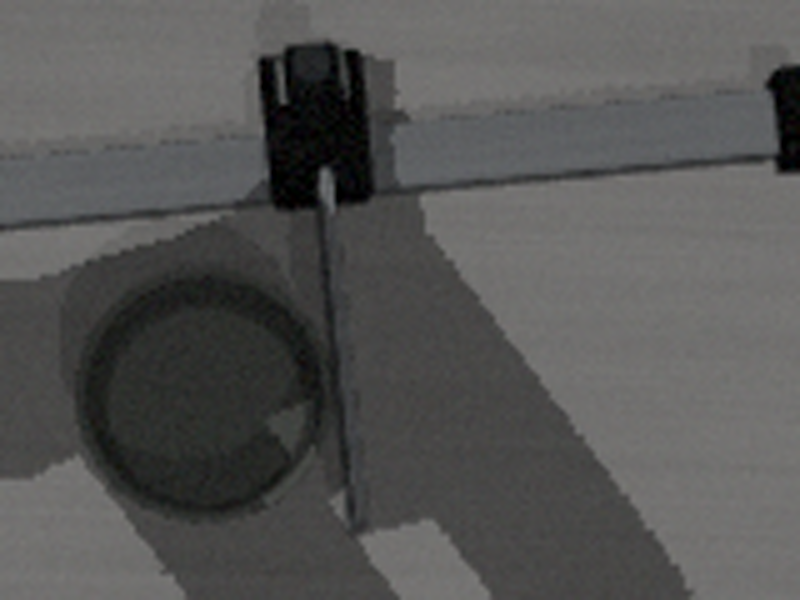

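The bowl's rim runs from x = 75 to 325 in the crop, close to the plate, whose top edge is at x≈346. The ball is between the ridges.

Run:
```python
from h import *
ey=np.array([-0.12428,0.99225]);ex=np.array([ey[1],-ey[0]]);O=np.array([.6297,-.0075])
f=lambda x,y,z:(lambda d:print(d@ex,d@ey))(inv('top',250+x/5,170+y/5,z)[:2]-O)
f(75,393,.045);f(325,393,.045);f(200,268,.045);f(200,523,.045);f(200,395,.045)
print('plate');f(345,390,.07);f(357,520,.07);f(327,195,.07)
im=cv2.imread('pics/t8.png');g=im.mean(2).astype(int)
for v in(246,249,252,255):print(v,g[v,308:326])
```

```text
-0.094867927 0.126874097
-0.10476698300000001 0.022091701000000002
-0.04630992600000009 0.069595113
-0.154503256 0.079619046
-0.10059882700000009 0.07468154800000001
plate
-0.107894461 0.014824016999999998
-0.16194882200000002 0.015345903000000004
-0.025150851000000057 0.014034576000000007
246 [35 35 19 25 20 19 39 40 29 33 66 62 70 68 69 67 67 68]
249 [37 34 33 23 28 26 27 40 39 34 47 65 67 54 68 70 71 66]
252 [61 63 58 44 36 24 38 46 41 37 33 65 64 62 71 69 70 65]
255 [65 68 52 36 40 31 45 46 52 43 34 62 60 69 72 69 68 69]
```

Bowl offset is about 56.7 mm (window 50–60, touching at 55). I give it one more careful nudge of about 1.5 mm past the last finger position to seat it.

arm_command --deltas '[[[0.24,-2,0,0,0,0],[0.36,-3,0,0,0,0],[0.36,-3,0,0,0,0],[0.36,-3,0,0,0,0],[0.36,-3,0,0,0,0],[0.12,-1,0,0,0,0],[0.12,-1,0,0,0,0],[0.04,-0.3,0,0,0,0],[0,0,0,0,0,0],[0,0,0,0,0,0]]]'

```text
t: 12.83
tool_pos: [0.5147, 0.108, 0.0195]
orientation: [-2.079, -2.355, 0.0]
force: [0.2, 0.5, 0.0]
opening: 0.0602
gripper_force: 0.0
```

arm_command --deltas '[[[0.02,-0.2,0,0,0,0],[0,0,0,0,0,0],[0,0,0,0,0,0]]]'

```text
t: 13.08
tool_pos: [0.515, 0.1061, 0.0196]
orientation: [-2.078, -2.356, -0.0]
force: [-0.6, 1.5, -0.2]
opening: 0.0603
gripper_force: 0.4
```

Contact is just starting, so I go on in 1 mm steps.

arm_command --deltas '[[[0.01,-0.1,0,0,0,0],[0,0,0,0,0,0],[0,0,0,0,0,0]]]'

```text
t: 13.33
tool_pos: [0.5151, 0.1048, 0.0196]
orientation: [-2.079, -2.355, -0.0]
force: [0.2, 3.8, 0.0]
opening: 0.0602
gripper_force: 1.3
```

arm_command --deltas '[[[0.01,-0.1,0,0,0,0],[0,0,0,0,0,0],[0,0,0,0,0,0]]]'

```text
t: 13.58
tool_pos: [0.5152, 0.1035, 0.0196]
orientation: [-2.08, -2.355, -0.0]
force: [-0.5, 3.1, -0.2]
opening: 0.0603
gripper_force: 1.5
```

Force is 3 to 4 N, above the roughly 2 N of free sliding, so the bowl is probably on the plate. I back off, rise and check.

arm_command --deltas '[[[-0.06,0.5,0,0,0,0],[-0.12,1,0,0,0,0],[-0.24,2,0,0,0,0],[-0.36,3,0,0,0,0],[-0.36,3,0,0,0,0],[-0.36,3,0,0,0,0],[-0.36,3,0,0,0,0],[0,0,3,0,0,0],[0,0,3,0,0,0],[0,0,0,0,0,0]]]'

```text
t: 14.42
tool_pos: [0.4999, 0.2611, 0.0858]
orientation: [2.075, 2.353, 0.012]
force: [0.9, 1.4, 0.3]
opening: 0.0602
gripper_force: 0.0
```

Run:
```python
from h import *
im=snap('top','t9.png')
cv2.imwrite('pics/c9.png',cv2.resize(cv2.convertScaleAbs(im[170:290,250:410],alpha=1.8),None,fx=5,fy=5,interpolation=cv2.INTER_CUBIC))
```

```text
(no output)
```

View pics/c9.png

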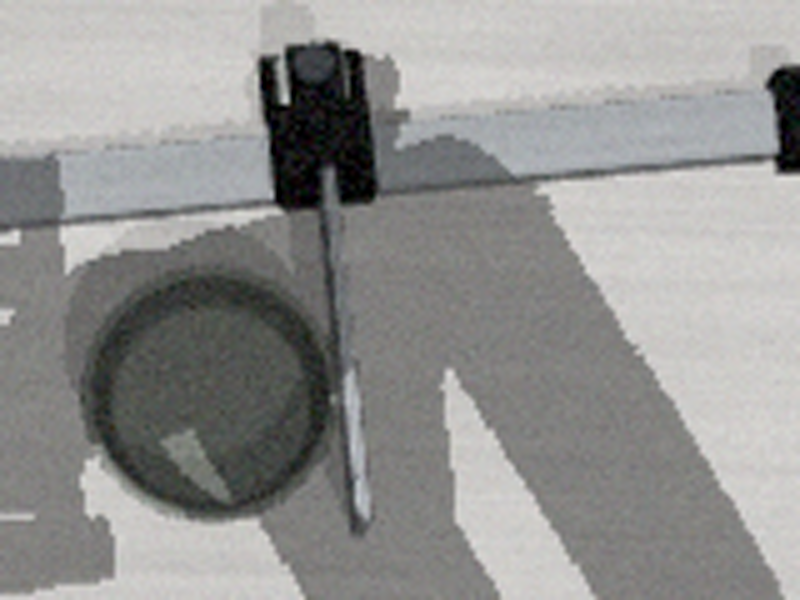

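The bowl's rim at crop x≈330 now meets the plate, and the stop has moved at most about 1 mm within its play. The ball is still between the ridges at crop (316,62), so I hand in.

```bash
python3 -c "
from plant import ticket
print(ticket.close_job())"
```

```text
the job is handed in; nothing more can be done
None
```

I handed the job in at about 14.5 s; the hand-in returned no verdict, but the last picture shows the stop clicked into the black catch's notch and the bowl resting against its plate.

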